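# Unlock the knife box and hold the key turned

## Robot

A 6-joint arm with a two-finger parallel gripper is mounted at the origin on the work surface. World frame = base frame: x ahead of the robot, y to its left, z up, the work surface at z = 0. Lengths are in m, angles in degrees, forces in N, time in s.
With the tool pointing down it reaches from about 0.3 to 0.875 m from the base axis. Payload 6.4 kg.
Tool frame: the origin (TCP) lies midway between the tips of the shut fingers; the grasp point (between the pads) lies 19 mm behind it; z points along the fingers, y is the direction in which the jaws open and shut (so a half turn about z gives the same grasp; the last joint's range is limited). The gripper opens to 85 mm and grips with 20 to 120 N. Pads are 22 mm wide; open, the fingers measure 114 mm over their backs; the gripper's body (76 mm by 85 mm) begins 54 mm behind the grasp point. The pads swing forward as they close: fully open they stand 13 mm farther back than shut.
Start: joints at [-84.586, 10.359, 92.074, -0, 77.567, -11.82], TCP at [0.17, -0.549, 0.194] pointing down, gripper open.
Joint ranges: [-171.53, 171.53], [-51.25, 118.39], [17.06, 147.69], [-65.23, 245.23], [0, 150.52], [-178.68, 178.68]. Speed limits (degrees/s): [147.25, 147.25, 172.46, 180, 180, 180].

## Interface

Orientations are given as [roll, pitch, yaw] about the fixed x, y, z axes, in that order (R = Rz(yaw) Ry(pitch) Rx(roll)).
In Python, from rig import * gives the robot as it stands. The module is installed in compiled form; this text tells all that it offers. Calls block until the motion is done:
- movep(position, orientation): joint-space move of the TCP to a pose.
- movel(position, attitude=None, speed=0.15, guard=None): straight line of the TCP; attitude=None keeps the orientation; speed is the mean speed in m/s. With guard (N) it stops when the force on the tool has changed by that much, and returns True; else False.
- goto_joints(angles): joint-space move.
- set_gripper(opening): opening from 0.0 (shut) to 1.0 (fully open); the grip force is fixed at half the most; returns when the fingers have stopped.
- dwell(seconds).
- ik(position, orientation): joint angles nearest the present ones, or None.
- get_obs(): the state.
- capture(name): name is "scene" or "top"; returns a dict with "image" (480x640x3 uint8, blue, green, red), "depth" (480x640 float32, m along the optical axis (not along the pixel's ray), 0 where there is no reading), "vfov" (degrees; the focal length in pixels is half the picture's height over the tangent of half this angle, whatever the lens; pixels are square), "cx", "cy" (the principal point, pixels), "rvec" (rotation vector, rad) and "tvec" (3), from world to camera coordinates, as OpenCV has them. Camera axes: x right, y down, z forward; pixel columns grow to the right and rows downward; lengths in m; the calibration is good to about 2 mm. A picture is of the moment at which its call begins.
A pose or a line that the arm cannot do raises PlanningError and nothing moves.
- job_done(): hands the job in, once; it reports no verdict.
The state is a dict: "clock": time; "joint_positions": joint angles; "joint_velocities": joint speeds; "effort": joint torques, N m; "eef_pos": TCP position; "eef_rot": TCP orientation; "ft_force": force on the tool from outside, world axes, zero at the start; "wrist_torque": the same for the moment, N m; "width": opening from 0.0 (shut) to 1.0 (fully open).
Only numpy, scipy, OpenCV 4.12 (cv2) and the standard library are available. Lean on these libraries where they do the work, as an engineer would, in place of code of your own. Each camera call takes 0.05 s, during which the arm holds its last target. There are 200 camera calls.

## Task

Take the key with the flat bar-shaped bow out of the wooden key rest, push it fully home into the lock of the knife box, wiggling it past the sticky pins, then turn it a quarter turn clockwise (seen from above) until it stops. The lock springs back, so finish while still gripping the key and holding it turned. Leave the round-knob key in the rest and do not disturb the bento tin, the cup or the spice jar.

Things in the scene. Friction and masses are not known exactly. Their poses are not given: they have to be found in the camera images.
- key: Steel key, upright in one slot of the key rest, 1.5 mm play each way. Its bow is a flat upright bar 12 (x) by 44 (y) by 38 mm (z). Origin: on its axis at the underside of the shoulder disc (24 mm across, z 0 to 4 mm); the bow spans z 4 to 42 mm, the blade lies below. +z up; the key is the same turned half round about z. About 90 g, hidden variation. Grip across the 12 mm, from above.
- key_tip (a point): Lower end of the bar-bow key, on its axis, 30 mm below the key's origin; axes as the key. Between them: first a round neck 6 mm across, 10 mm long under the shoulder, then the blade, 20 mm long, 6 (x) by 16 mm (y), with rounded ends and edges. Blade and bow are wide along y.
- knobkey: Another steel key in the other slot of the rest; its grip is an upright round knob 26 mm across and 38 mm high instead of a flat bar. Same origin, shoulder and blade. To be left standing there; which slot it is in varies.
- keyrest: Fixed wooden block 50 (x) by 150 (y) by 40 mm high with two key slots in its top, 45 mm either side of its middle along y, each with its long side along y, 34 mm deep. Origin: centre of its underside, on the bench.
- knifebox: Fixed flat steel knife box. Origin: on the bench under the axis of the lock tower, a square post 52 by 52 mm and 104 mm high. The box itself, about 184 (x) by 204 (y) by 44 mm high with a 66 mm high handle and a 62 mm high keeper on its lid, lies on the +x side of the tower, from x 28 to x 212 mm.
- lock_mouth (a point): Centre of the keyhole in the level top face of the lock tower, 104 mm above the bench; axes as the knife box. The keyhole is a slot 8 (x) by 18 mm (y), chamfered, in a fixed 6 mm plate. The blade goes straight down, key y along this y (either way). Fully home, the key's origin is at this point; only then does it turn; higher up the plate stops the blade within 20 degrees.
- lock_pins (a point): Point on the lock axis 22 mm below the keyhole, axes as the knife box. Under the plate is the plug, with a slot 7.2 (x) by 17.5 mm (y), 8 to 40 mm below the face. Two sticky spring pins, 18 mm (+y side) and 25 mm (-y side) below the face, press on the blade's narrow edges. Pushing past takes 5 to 20 N, less with wiggles of about 1 mm along y and a few degrees of twist.
- plug (a joint): Angle of the lock plug, rad: 0 locked (in line with the keyhole), grows clockwise seen from above, stops at 1.571. A spring returns it: 0.02 N m at 0, 0.1 N m at the stop, with slight friction. The key has about 7 degrees of play in the plug, so turn the key some 0.12 rad further than the plug. The key cannot come out while turned. A brass tongue swings with the plug.
- tin: Closed oval aluminium bento tin with a yellow fork and spoon fixed on its lid, 106 by 180 mm, 57 mm high; bystander. Origin: centre of its underside.
- cup: Pink hard silicone cup, 68 mm across and 48 mm high; bystander. Origin: centre of its underside.
- jar: Glass spice jar with a knob grinder top, 50 mm across and 114 mm high; bystander. Origin: centre of its underside.

How it is judged (in metres and radians):
On the way:
1. the bar-bow key is fully home in the lock (shoulder within 4 mm of the face), not yet turned (z of key in the frame of lock_mouth below 0.004 m and horizontal distance between key and lock_mouth below 0.005 m and angle between the z axis of key and the z axis of lock_mouth, either way round below 0.12 rad and value of joint plug below 0.35 rad), for 0.2 s.
At the end, for the whole second after the job is handed in: The bar-bow key is home in the lock (shoulder within 4 mm of the face, within 5 mm of its centre, upright within 7 degrees), the plug is turned at least 1.25 rad and still, and the fingers grip the key. The knob key stands in the rest; tin, cup and jar are upright within 30 mm of where they were (z of key in the frame of lock_mouth below 0.004 m and horizontal distance between key and lock_mouth below 0.005 m and angle between the z axis of key and the z axis of lock_mouth, either way round below 0.12 rad and value of joint plug above 1.25 rad and velocity of joint plug between -0.1 and 0.1 rad/s and contact force between the fingers and key above 1 N and distance between knobkey and keyrest below 0.07 m and angle between knobkey's own z axis and vertical below 0.25 rad and distance of each of tin, cup, jar from where it was at the start of the episode below 0.03 m and angle between each of tin, cup, jar's own z axis and vertical below 0.2 rad); the arm keeps its last pose, push and grip.
It fails at once if bento tin disturbed (moved over 30 mm) (distance of tin from where it was at the start of the episode above 0.03 m).
It fails at once if silicone cup disturbed (moved over 30 mm) (distance of cup from where it was at the start of the episode above 0.03 m).
It fails at once if spice jar disturbed (moved over 30 mm) (distance of jar from where it was at the start of the episode above 0.03 m).
It fails at once if the round-knob key is taken out or moved over 20 mm (distance of knobkey from where it was at the start of the episode above 0.02 m).
It also fails if it takes over 50 s, if anything falls off the work surface, if the arm or the gripper's body presses on something with over 40 N, if the wrist force passes 120 N, or if a joint passes its speed limit or range.

## Working session

There is one attempt and no reset: what is moved stays moved. The work goes in short steps, each a Python script; the robot and the scene stay as the last script left them, time stands still between calls to the robot, and variables do not carry over. Pictures are saved under pics/ and viewed, about 8 in all and at most 12, crops included, and the job is handed in when it is done.

```bash
mkdir -p pics; cat > h.py <<'E'
from rig import *
import numpy as np, cv2
def cam(n):
    c=capture(n); c['f']=240/np.tan(np.radians(c['vfov']/2)); c['R']=cv2.Rodrigues(np.array(c['rvec'],float))[0]; c['t']=np.array(c['tvec'],float).ravel(); return c
def ray(c,u,v,z):
    o=-c['R'].T@c['t']; d=c['R'].T@np.array([(u-c['cx'])/c['f'],(v-c['cy'])/c['f'],1]); return o+d*(z-o[2])/d[2]
def cloud(c):
    v,u=np.mgrid[:480,:640]; d=c['depth']; P=np.stack([(u-c['cx'])/c['f']*d,(v-c['cy'])/c['f']*d,d],-1)
    W=(P-c['t'])@c['R']; W[d<=0]=np.nan; return W
E
python3 - <<'E'
from h import *
for n in("scene","top"):
    c=cam(n); cv2.imwrite(f"pics/{n}0.png",c['image']); np.savez(f"{n}0.npz",**c)
    print(n,c['f'],c['cx'],c['cy'],-c['R'].T@c['t'],c['R'][2])
E
```

```text
scene 505.169363719356 328.0700874525141 244.05140544833918 [1.14892385 0.24002515 0.78147109] [-0.64962814 -0.27875131 -0.70730544]
top 494.07046257159755 317.0822793169713 240.73719593281987 [ 0.30030971 -0.02725428  1.21782046] [ 0.21276653  0.00996994 -0.9770522 ]
```

View pics/top0.png

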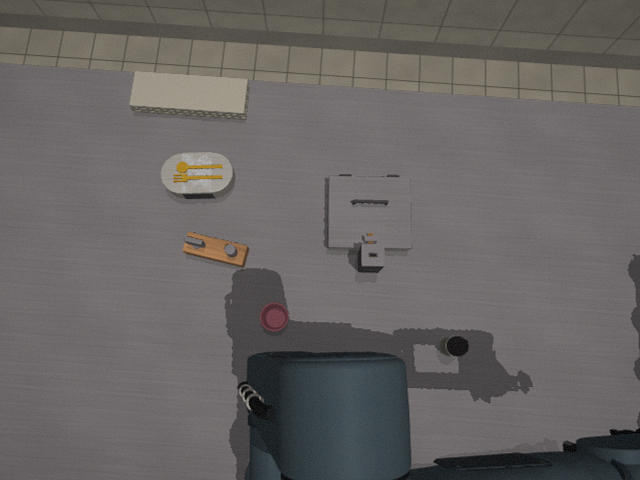

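View pics/scene0.png

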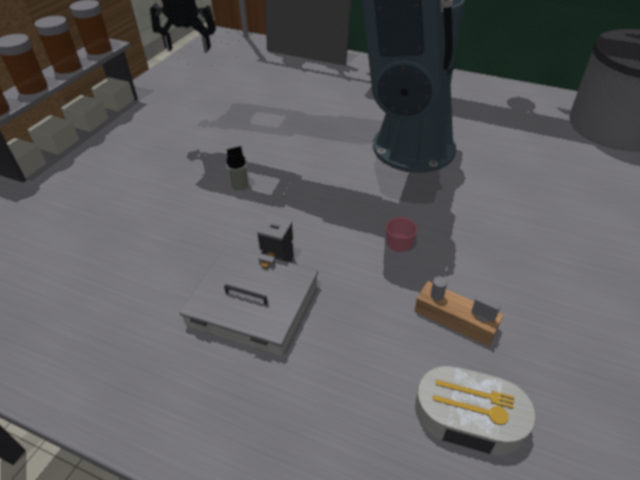

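The top view (+x up, +y left) shows the bar key at (194,240) and the knob key at (230,249) in the rest, with the tower top at (373,255). The tin is at (197,174), the cup at (274,317) and the jar at (457,346). The scene view agrees: bar key at (486,311), tower top at (275,228). Next I'll measure.

```bash
python3 - <<'E'
from h import *
for n in("top","scene"):
    c=dict(np.load(f"{n}0.npz")); W=cloud(c); im=c['image']; z=W[...,2]
    hsv=cv2.cvtColor(im,cv2.COLOR_BGR2HSV)
    u0,v0,u1,v1=(175,220,260,275) if n=="top" else (405,270,515,350)
    m=np.zeros(z.shape,bool); m[v0:v1,u0:u1]=1
    def world_rect(mask,zz,lab):
        k=(mask).astype(np.uint8); ct=max(cv2.findContours(k,0,cv2.CHAIN_APPROX_NONE)[0],key=cv2.contourArea).reshape(-1,2)
        p=np.array([ray(c,u,v,zz)[:2] for u,v in ct]); r=cv2.minAreaRect((p*1000).astype(np.float32)); M=cv2.moments(ct)
        print(n,lab,'area',k.sum(),'rect(mm)',np.round(cv2.boxPoints(r)).tolist(),np.round(r[0],1),np.round(r[1],1),round(r[2],1))
    wood=m&(hsv[...,1]>90)&(z>0.03)&(z<0.052)
    world_rect(m&(z>.03)&(z<.095),.04,'rest+keys')
    world_rect(wood,.04,'wood')
    k=(m&(z>.07)&(z<.092)).astype(np.uint8)
    N,L,S,C=cv2.connectedComponentsWithStats(k)
    for i in range(1,N):
        if S[i][4]>3:
            P=W[L==i]; print(' bow',S[i],C[i],np.round(P.mean(0),4),'ray',np.round(ray(c,*C[i],.082),4), 'z',np.round(np.percentile(P[:,2],[5,50,95]),4))
    t=np.zeros(z.shape,bool); t[(slice(225,285),slice(340,400)) if n=="top" else (slice(200,275),slice(245,305))]=1
    world_rect(t&(z>.097)&(z<.112),.104,'tower')
    b=np.zeros(z.shape,bool); b[(slice(165,260),slice(315,420)) if n=="top" else (slice(240,355),slice(170,330))]=1
    world_rect(b&(z>.035)&(z<.052),.044,'box')
top=cv2.imread('pics/top0.png'); sc=cv2.imread('pics/scene0.png')
r=lambda i,s:cv2.resize(i[s],(400,300),interpolation=cv2.INTER_CUBIC)
cv2.imwrite('pics/c0.png',np.vstack([np.hstack([r(top,np.s_[220:280,178:258]),r(top,np.s_[225:285,333:413])]),np.hstack([r(sc,np.s_[270:345,415:515]),r(sc,np.s_[205:280,230:330])])]))
E
```

```text
top rest+keys area 1288 rect(mm) [[483.0, 161.0], [534.0, 152.0], [560.0, 306.0], [509.0, 314.0]] [521.3 233.1] [156.   51.4] 80.4
top wood area 964 rect(mm) [[483.0, 161.0], [533.0, 152.0], [558.0, 301.0], [508.0, 309.0]] [520.3 230.8] [151.   50.4] 80.5
 bow [184 236  20   9 108] [193.30555556 240.19444444] [0.5281 0.2748 0.081 ] ray [0.5279 0.2746 0.082 ] z [0.0765 0.0809 0.0854]
 bow [225 244  12  11  98] [230.16326531 249.13265306] [0.5131 0.1862 0.0806] ray [0.5128 0.1859 0.082 ] z [0.0759 0.0812 0.0853]
top tower area 490 rect(mm) [[492.0, -122.0], [494.0, -173.0], [548.0, -170.0], [545.0, -120.0]] [ 519.8 -146.1] [53.3 50.8] 2.4
top box area 5667 rect(mm) [[542.0, -43.0], [553.0, -246.0], [741.0, -235.0], [730.0, -32.0]] [ 641.6 -139. ] [187.7 203.5] 3.1
scene rest+keys area 2361 rect(mm) [[462.0, 170.0], [545.0, 155.0], [571.0, 303.0], [488.0, 317.0]] [516.3 236. ] [150.1  84. ] 79.9
scene wood area 1455 rect(mm) [[486.0, 165.0], [544.0, 155.0], [571.0, 302.0], [513.0, 312.0]] [528.5 233.5] [149.5  59.5] 79.6
 bow [433 277  15  15 174] [439.70114943 283.66666667] [0.5193 0.1905 0.08  ] ray [0.5211 0.1907 0.082 ] z [0.0712 0.0814 0.0838]
 bow [474 296  27  18 243] [486.97942387 304.56790123] [0.5334 0.2786 0.0791] ray [0.5359 0.2785 0.082 ] z [0.0712 0.0808 0.0836]
scene tower area 569 rect(mm) [[495.0, -115.0], [498.0, -170.0], [558.0, -167.0], [555.0, -112.0]] [ 526.4 -140.8] [60.3 55.2] 3.2
scene box area 8249 rect(mm) [[491.0, -41.0], [502.0, -245.0], [750.0, -231.0], [738.0, -27.0]] [ 620.2 -135.9] [248.  204.3] 3.3
```

View pics/c0.png

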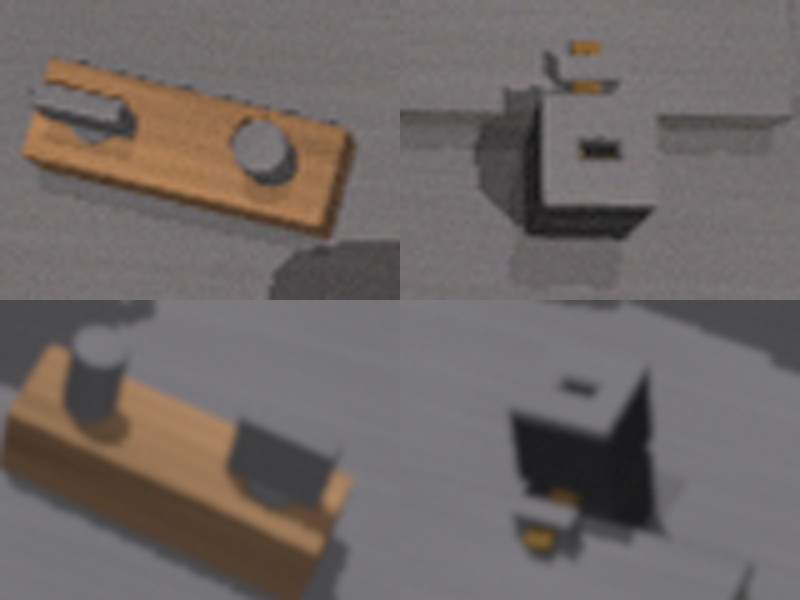

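The crop confirms the bar key is in the +y slot and shows the keyhole at about top (373,254.8) and scene (274.7,226.8). Next: keyhole centroid, IK checks, then the grasp.

```bash
python3 - <<'E'
from h import *
for n,(u,v) in(("top",(373,255)),("scene",(275,227))):
    c=dict(np.load(f"{n}0.npz")); g=cv2.cvtColor(c['image'],6).astype(float)
    s=np.s_[v-4:v+5,u-7:u+8]; w=np.clip(np.median(g[s])-15-g[s],0,None); vv,uu=np.mgrid[v-4:v+5,u-7:u+8]
    U,V=(w*uu).sum()/w.sum(),(w*vv).sum()/w.sum(); print(n,'hole',U,V,ray(c,U,V,.104),ray(c,U,V,.1))
for y0 in(80.4,-99.6):
    print(y0,[np.round(ik(p,[180,0,y]),0)if ik(p,[180,0,y]) is not None else None for p,y in(([.53,.2755,.049],y0),([.522,-.143,.113],y0+12.8),([.522,-.143,.113],y0+12.8-97))])
E
```

```text
top hole 372.53670033670033 254.52659932659932 [ 0.51977729 -0.14512079  0.104     ] [ 0.52056545 -0.14554407  0.1       ]
scene hole 274.2532942898975 226.55051244509517 [ 0.52313892 -0.14341776  0.104     ] [ 0.51944409 -0.14568173  0.1       ]
80.4 [array([16., 23., 95., -0., 63., 26.]), array([-28.,  11., 101.,   0.,  68., -31.]), array([-28.,  11., 101.,  -0.,  68.,  66.])]
-99.6 [array([  16.,   23.,   95.,    0.,   63., -154.]), array([-28.,  11., 101.,  -0.,  68., 149.]), array([ -28.,   11.,  101.,    0.,   68., -114.])]
```

```bash
python3 - <<'E'
from h import *
A=[180,0,80.4]
movep([.529,.2755,.16],A); set_gripper(0.6)
print(movel([.529,.2755,.049],speed=.12,guard=8)); o=get_obs(); print(o['eef_pos'],o['ft_force'],o['clock'])
set_gripper(0.0); o=get_obs(); print(o['width'],o['ft_force'])
movel([.529,.2755,.16],speed=.12); o=get_obs(); print(o['width'],o['ft_force'],o['clock'])
movep([.521,-.1445,.16],[180,0,93.2]); dwell(.2); o=get_obs(); print(o['eef_pos'],o['eef_rot'],o['ft_force'],o['clock'])
r=lambda i,s:cv2.resize(i[s],(400,600),interpolation=cv2.INTER_CUBIC); out=[]
for n in("top","scene"):
    c=cam(n); np.savez(f"{n}1.npz",**c); s=np.s_[200:290,340:400] if n=="top" else np.s_[170:260,245:305]
    out.append(r(c['image'],s))
cv2.imwrite('pics/c1.png',np.hstack(out))
E
```

```text
False
[0.52978897 0.27573575 0.04992528] [-0.03526939  0.03389643 -0.06206471] 4.7583
0.003725185225653571 [-1.489726   -0.69961135 -0.34422272]
0.00047721465281181925 [ 0.21475854  0.88710058 -0.61020654] 6.3667
[ 0.52128062 -0.1436391   0.15998566] [ 1.79997223e+02 -4.99688233e-03  9.32802803e+01] [-0.20048418  0.56605501 -0.84524638] 8.1167
```

View pics/c1.png

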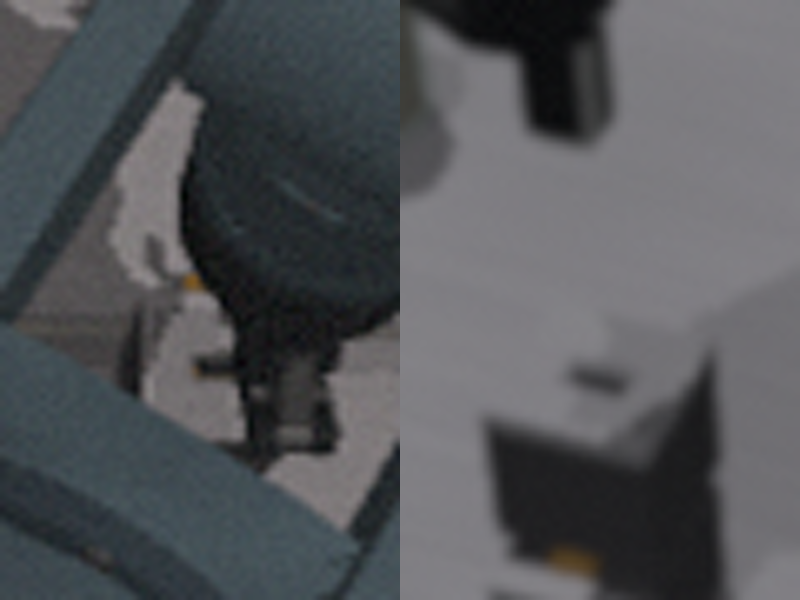

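The width is 0 and the fingers look empty in the scene view (finger tip at crop (580,140), keyhole at (600,378)). I'll check projections and where the key is now.

```bash
python3 - <<'E'
from h import *
o=get_obs(); print(o['eef_pos'],o['width'],np.round(o['joint_positions'],2))
for n in("top","scene"):
    c=dict(np.load(f"{n}1.npz"))
    for p in(o['eef_pos'],[.521,-.1445,.104]):
        q=c['R']@np.array(p)+c['t']; print(n,p,c['f']*q[0]/q[2]+c['cx'],c['f']*q[1]/q[2]+c['cy'])
    W=cloud(c); P=W[(np.abs(W[...,0]-.521)<.06)&(np.abs(W[...,1]+.1445)<.06)&(W[...,2]>.12)&(W[...,2]<.2)]
    print(len(P),np.round(np.nanmin(P,0),3) if len(P) else 0, np.round(P[P[:,2]<.175].mean(0),4) if len(P) else 0)
sc=dict(np.load("scene1.npz"))['image']; tp=dict(np.load("top1.npz"))['image']
r=lambda i,s:cv2.resize(i[s],(400,300),interpolation=cv2.INTER_CUBIC)
cv2.imwrite('pics/c2.png',np.vstack([np.hstack([r(tp,np.s_[220:280,178:258]),r(sc,np.s_[270:345,415:515])]),np.hstack([r(tp,np.s_[0:480,0:640]),r(sc,np.s_[0:480,0:640])])]))
E
```

```text
[ 0.52118883 -0.14388664  0.15999544] 0.0006434024681651077 [-28.02   7.9   98.99   0.    73.1  -31.28]
top [ 0.52118883 -0.14388664  0.15999544] 374.9511477962649 249.09422595078593
top [0.521, -0.1445, 0.104] 372.2918928299122 253.9850967936439
0 0 0
scene [ 0.52118883 -0.14388664  0.15999544] 272.19466275977726 204.15698966485866
scene [0.521, -0.1445, 0.104] 274.26476132039227 225.72085384670964
10 [ 0.528 -0.151  0.197] [nan nan nan]<stdin>:8: RuntimeWarning: Mean of empty slice.
  ret = um.true_divide(
```

View pics/c2.png

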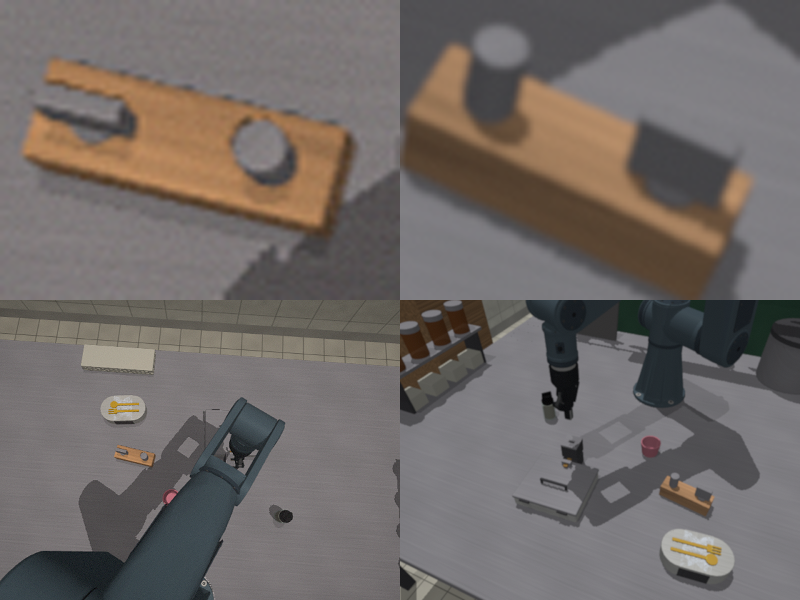

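The key still stands in the rest. The fingertips appear at about top (383.5,265) and scene (271,191), but the reported TCP projects to (375,249) and (272,204), so the arm's reported pose disagrees with the cameras. I'll triangulate the real tip.

```bash
python3 - <<'E'
from h import *
C={n:dict(np.load(f"{n}1.npz")) for n in("top","scene")}
uv={"top":(383.5,265),"scene":(271.5,191)}
P=[C[n]['R']for n in C]
def Pm(c): return np.array([[c['f'],0,c['cx']],[0,c['f'],c['cy']],[0,0,1]])@np.c_[c['R'],c['t']]
X=cv2.triangulatePoints(Pm(C['top']),Pm(C['scene']),np.array(uv['top'],float).reshape(2,1),np.array(uv['scene'],float).reshape(2,1)); X=(X[:3]/X[3]).ravel(); print('tip',X)
for n in C:
    q=Pm(C[n])@np.r_[X,1]; print(n,q[:2]/q[2],uv[n])
    W=cloud(C[n]); u,v=map(int,uv[n])
    for dv in(-20,-15,-10,-6,-3,0): print(n,v+dv,[np.round(W[v+dv,u+du],3).tolist() for du in(-3,0,3)])
E
```

```text
tip [ 0.48713992 -0.16359879  0.16025246]
top [383.31232459 265.06932753] (383.5, 265)
top 245 [[0.488, -0.131, 0.359], [0.486, -0.135, 0.368], [0.486, -0.14, 0.372]]
top 250 [[0.488, -0.136, 0.315], [0.485, -0.14, 0.332], [0.484, -0.145, 0.337]]
top 255 [[0.488, -0.143, 0.266], [0.481, -0.144, 0.302], [0.482, -0.149, 0.303]]
top 259 [[0.477, -0.141, 0.282], [0.474, -0.145, 0.3], [0.475, -0.151, 0.295]]
top 262 [[0.47, -0.14, 0.291], [0.47, -0.146, 0.293], [0.47, -0.152, 0.292]]
top 265 [[0.464, -0.14, 0.292], [0.464, -0.146, 0.291], [0.464, -0.152, 0.292]]
scene [271.28867596 190.97144332] (271.5, 191)
scene 171 [[0.536, -0.136, 0.25], [0.537, -0.13, 0.252], [0.527, -0.13, 0.245]]
scene 176 [[0.55, -0.129, 0.251], [0.537, -0.131, 0.241], [0.526, -0.131, 0.233]]
scene 181 [[0.537, -0.138, 0.228], [0.532, -0.135, 0.225], [0.529, -0.13, 0.225]]
scene 185 [[0.536, -0.139, 0.218], [0.534, -0.134, 0.218], [0.53, -0.131, 0.216]]
scene 188 [[0.536, -0.14, 0.211], [0.534, -0.135, 0.211], [0.528, -0.132, 0.207]]
scene 191 [[0.529, -0.145, 0.198], [0.537, -0.134, 0.206], [0.53, -0.132, 0.203]]
```

Depth and projection agree laterally, but the shut fingertips appear about 34 mm higher than reported (0.195 against 0.160). That explains the miss, because the fingers closed just above the bow. I'll check it with a guarded bench touch at an empty spot.

```bash
python3 - <<'E'
from h import *
movep([.55,.06,.08],[180,0,85]); dwell(.1)
try: print(movel([.55,.06,-.045],speed=.06,guard=5))
except PlanningError as e: print(e); print(movel([.55,.06,0.0],speed=.06,guard=5))
o=get_obs(); print(o['eef_pos'],o['ft_force'],o['clock'])
movel([.55,.06,.08]); print(get_obs()['clock'])
E
```

```text
True
[ 0.54982555  0.06001615 -0.03714663] [-2.4456632   0.5335433   6.13891225] 10.95
11.8833
```

The bench touch at reported z = -0.037 confirms a +36 mm z offset. Regrasping with that correction.

```bash
python3 - <<'E'
from h import *
A=[180,0,80.4]; D=.0365
movep([.529,.2755,.16-D],A); set_gripper(0.6)
print(movel([.529,.2755,.050-D],speed=.12,guard=8)); o=get_obs(); print(o['eef_pos'],o['ft_force'],o['clock'])
set_gripper(0.0); o=get_obs(); print(o['width'],o['ft_force'],o['wrist_torque'])
if o['width']>.05:
    movel([.529,.2755,.17-D],speed=.12); o=get_obs(); print(o['width'],o['ft_force'],o['clock'])
    movep([.521,-.1445,.17-D],[180,0,93.2]); dwell(.2); o=get_obs(); print(o['eef_pos'],o['eef_rot'],o['ft_force'],o['width'],o['clock'])
r=lambda i,s:cv2.resize(i[s],(400,600),interpolation=cv2.INTER_CUBIC); out=[]
for n in("top","scene"):
    c=cam(n); np.savez(f"{n}2.npz",**c); s=np.s_[200:290,340:400] if n=="top" else np.s_[170:260,245:305]
    out.append(r(c['image'],s))
cv2.imwrite('pics/c3.png',np.hstack(out))
E
```

```text
False
[0.52978175 0.27576659 0.01436007] [-0.43412273  0.10057301  0.03781296] 14.375
0.12670486863029506 [-1.58993657 -0.62453721  6.18706034] [-0.07886597  0.36243933  0.04998247]
0.13193340250371335 [ 0.38168567 -0.40759312 -1.132582  ] 15.9583
[ 0.52128127 -0.14360381  0.13347931] [ 1.79997732e+02 -5.79633511e-03  9.32828786e+01] [ 0.09599442  0.40658977 -0.7028147 ] 0.1266930175747088 17.7083
```

View pics/c3.png

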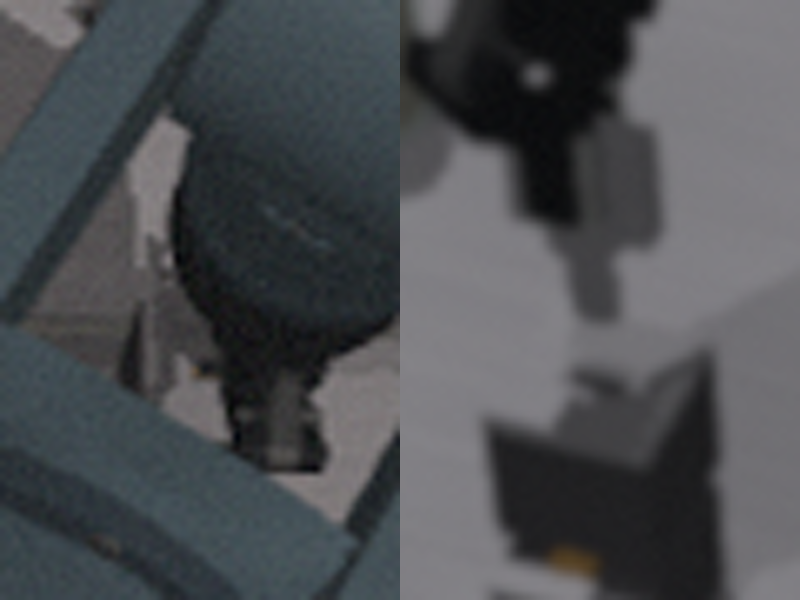

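The key is gripped (width 0.127, about 11 mm) and its tip is just above the keyhole: blade at crop (595,318), hole at (600,380). Now a guarded descent with a small search.

```bash
cat > s.py <<'E'
from h import *
import sys
def tryins(cx,cy,offs,yaw=93.2,top=.107,low=.094,tmax=8,g=6):
    t0=get_obs()['clock']; a=np.radians(yaw-90); 
    for dx,dy in offs:
        x=cx+dx*np.cos(a)-dy*np.sin(a); y=cy+dx*np.sin(a)+dy*np.cos(a)
        movel([x,y,top],[180,0,yaw],speed=.05)
        hit=movel([x,y,low],speed=.05,guard=g); o=get_obs()
        print((dx,dy),hit,np.round(o['eef_pos'],4),np.round(o['ft_force'],1),np.round(o['wrist_torque'],2),round(o['clock'],1))
        if not hit or o['eef_pos'][2]<.098: return True
        if o['clock']-t0>tmax: break
    return False
E
python3 - <<'E'
from s import *
movel([.5214,-.1446,.110],[180,0,93.2],speed=.08)
print(tryins(.5214,-.1446,[(0,0),(0,-.0015),(.0015,0),(-.0015,0)],tmax=5))
E
```

```text
(0, 0) True [ 0.5213 -0.1453  0.1046] [-1.5 -0.3 -1.4] [-0.14  0.15 -0.04] 18.7
(0, -0.0015) True [ 0.5201 -0.1458  0.1021] [ 0.5  0.9 -0.4] [ 0.04 -0.02  0.  ] 19.2
(0.0015, 0) True [ 0.5206 -0.1447  0.1023] [-0.5 -1.9 -2.9] [-0.58  0.02 -0.03] 19.6
(-0.0015, 0) False [ 0.5195 -0.145   0.0933] [ 0.6 -2.3 -3.6] [-0.68 -0.14  0.01] 20.3
True
```

The blade entered, with the tip about 14 mm below the face at low force. Now pushing down with wiggles.

```bash
python3 - <<'E'
from s import *
x,y,z=.5199,-.1449,.0933; a=np.radians(3.2); k=0
while z>.0745 and k<14:
    k+=1; s=1 if k%2 else -1; z-=.0016
    d=.0009*s
    hit=movel([x-d*np.sin(a),y+d*np.cos(a),z],[180,0,93.2+3*s],speed=.02,guard=30)
    o=get_obs(); print(k,hit,np.round(z,4),np.round(o['eef_pos'],4),np.round(o['ft_force'],1),round(o['clock'],1),round(o['width'],3))
    if o['ft_force'][2]>28: break
E
```

```text
1 False 0.0917 [ 0.5205 -0.1449  0.0923] [ 1.  -5.7  0.8] 20.6 0.127
2 False 0.0901 [ 0.5201 -0.1464  0.0904] [-0.2 -4.9  1.6] 20.8 0.133
3 False 0.0885 [ 0.5199 -0.145   0.0888] [-0.3 -7.  -0.6] 21.1 0.129
4 False 0.0869 [ 0.5197 -0.1457  0.0866] [ 0.8 -2.8 -2.4] 21.4 0.129
5 False 0.0853 [ 0.5202 -0.1449  0.0856] [ 1.3 -6.4  0.3] 21.6 0.132
6 False 0.0837 [ 0.52   -0.1453  0.0835] [ 1.4 -2.  -1.9] 21.9 0.132
7 False 0.0821 [ 0.5204 -0.145   0.0827] [ 0.8 -4.9  1.2] 22.1 0.132
8 False 0.0805 [ 0.5197 -0.1453  0.0803] [ 0.8 -1.2 -0.1] 22.4 0.132
9 False 0.0789 [ 0.5203 -0.145   0.0793] [ 1.4 -4.9 -0.1] 22.7 0.132
10 False 0.0773 [ 0.5204 -0.1455  0.0782] [-0.2  0.   6.1] 22.9 0.127
11 False 0.0757 [ 0.5209 -0.1453  0.0782] [-4.8 -3.4 14.9] 23.2 0.127
12 False 0.0741 [ 0.5211 -0.1458  0.0782] [-8.8  4.1 29.6] 23.5 0.132
```

z stalled at 0.0782, and the predicted home height is 0.0784 (0.0144 at grasp + 0.064). I'll relax the push, hold unturned, and check with a picture.

```bash
python3 - <<'E'
from s import *
movel([.5201,-.1455,.0765],[180,0,93.2],speed=.03); dwell(.4); o=get_obs(); print(np.round(o['eef_pos'],4),np.round(o['ft_force'],1),np.round(o['wrist_torque'],2),o['clock'])
c=cam("scene"); cv2.imwrite('pics/c4.png',cv2.resize(c['image'][170:260,230:320],(600,600),interpolation=cv2.INTER_CUBIC))
E
```

```text
[ 0.5209 -0.1454  0.0782] [-3.9  2.6 15.1] [0.36 0.51 0.11] 24.1333
```

View pics/c4.png

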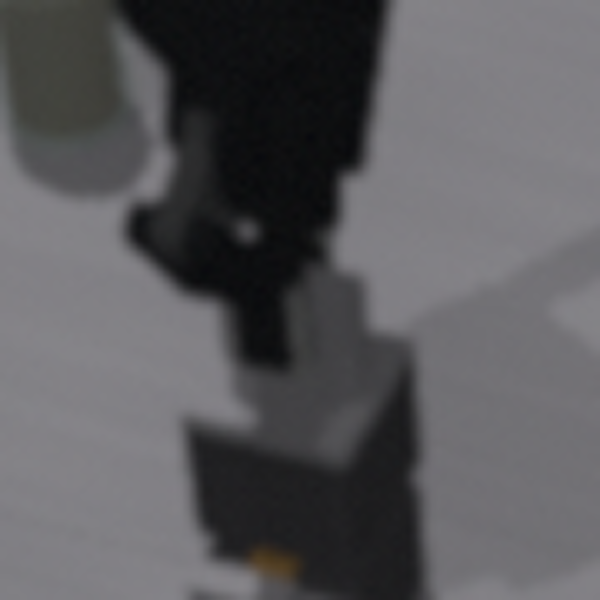

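The shoulder sits on the tower face, key home and unturned. Now turning clockwise in steps, correcting sideways from the wrist force.

```bash
python3 - <<'E'
from s import *
x,y=.5201,-.1454
for th in list(range(8,97,8))+[99]:
    movel([x,y,.0768],[180,0,93.2-th],speed=.03); o=get_obs(); f=o['ft_force']
    print(th,np.round([x,y],4),np.round(o['eef_pos'],4),np.round(o['eef_rot'][2],1),np.round(f,1),np.round(o['wrist_torque'],2),round(o['width'],3),round(o['clock'],1))
    x+=np.clip(f[0]*1.2e-4,-.0006,.0006); y+=np.clip(f[1]*1.2e-4,-.0006,.0006)
    if np.hypot(*f[:2])>35 or o['clock']>42: break
E
```

```text
8 [ 0.5201 -0.1454] [ 0.5205 -0.1454  0.0782] 85.4 [-1.8  1.  13. ] [ 0.18  0.64 -0.07] 0.129 24.5
16 [ 0.5199 -0.1453] [ 0.5202 -0.1454  0.0782] 77.4 [-3.4 -0.1 13.9] [ 0.12  0.66 -0.04] 0.127 24.8
24 [ 0.5195 -0.1453] [ 0.5198 -0.1453  0.0782] 69.3 [-4.2  1.1 13.3] [ 0.2   0.72 -0.06] 0.134 25.1
32 [ 0.519  -0.1452] [ 0.5196 -0.1452  0.0782] 61.4 [-3.2  0.6 12.2] [ 0.13  0.5  -0.06] 0.129 25.4
40 [ 0.5186 -0.1451] [ 0.5194 -0.1452  0.0782] 53.3 [-2.3  0.8 11.2] [ 0.21  0.31 -0.03] 0.128 25.6
48 [ 0.5183 -0.145 ] [ 0.5193 -0.145   0.0782] 45.3 [-1.2  0.6 10.4] [ 0.16  0.22 -0.05] 0.132 25.9
56 [ 0.5182 -0.1449] [ 0.5192 -0.1449  0.0782] 37.4 [-1.1 -0.4 11. ] [ 0.2   0.23 -0.  ] 0.132 26.2
64 [ 0.518 -0.145] [ 0.5191 -0.1448  0.0782] 29.3 [-0.5  0.9 10.7] [0.33 0.2  0.02] 0.127 26.5
72 [ 0.5179 -0.1449] [ 0.519  -0.1447  0.0782] 21.4 [-0.6  1.4 11.5] [0.31 0.19 0.04] 0.135 26.8
80 [ 0.5179 -0.1447] [ 0.519  -0.1445  0.0782] 13.4 [-0.4  2.  10.6] [ 0.31  0.12 -0.  ] 0.128 27.1
88 [ 0.5178 -0.1445] [ 0.519  -0.1444  0.0782] 5.4 [ 0.2  1.2 10.6] [0.29 0.09 0.  ] 0.131 27.4
96 [ 0.5179 -0.1443] [ 0.519  -0.1442  0.0782] -2.6 [-0.7  1.7 10.8] [0.26 0.12 0.03] 0.129 27.7
99 [ 0.5178 -0.1441] [ 0.519  -0.1441  0.0782] -5.6 [-0.9  0.7  9.9] [0.23 0.09 0.03] 0.133 27.9
```

```bash
python3 - <<'E'
from s import *
dwell(.3); o=get_obs(); print(np.round(o['eef_pos'],4),np.round(o['ft_force'],1),np.round(o['wrist_torque'],2),o['width'],o['clock'],np.abs(o['joint_velocities']).max())
c=cam("scene"); t=cam("top")
r=lambda i:cv2.resize(i,(400,600),interpolation=cv2.INTER_CUBIC)
cv2.imwrite('pics/c5.png',np.hstack([r(c['image'][185:275,245:305]),cv2.resize(c['image'],(400,300)).repeat(1,0) if 0 else np.vstack([cv2.resize(c['image'],(400,300)),cv2.resize(t['image'],(400,300))])]))
E
```

```text
[ 0.519  -0.1441  0.0782] [ 0.   1.2 10.2] [0.17 0.07 0.03] 0.12970665383145483 28.2333 0.0763315474321056
```

View pics/c5.png

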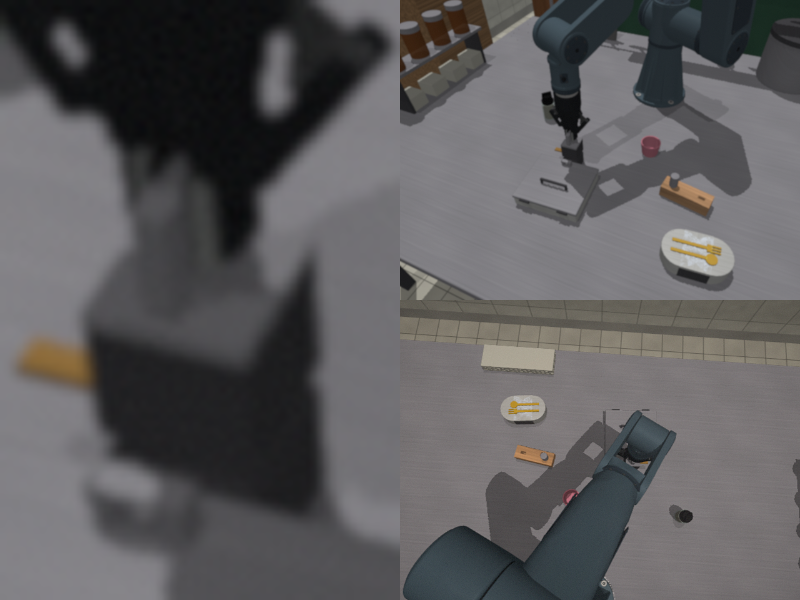

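The brass tongue has swung from the +x side to the -y side (crop (55,362)), so the plug has turned a quarter. The bow is edge-on in the grip, and the knob key, tin, cup and jar are in place. Handing in.

```bash
python3 -c "
from rig import *
print(job_done()); o=get_obs(); print(o['clock'],o['width'],o['ft_force'])"
```

```text
the job is handed in; nothing more can be done
None
the job is handed in; nothing more can be done
```

The bar-bow key is fully home in the lock, turned a quarter turn clockwise, and still gripped and held turned. I handed the job in at about 28 s; no verdict is reported.

- **Missed first grasp:** the fingers closed just above the bow. The cameras and a guarded bench touch both showed the real fingertips about 36 mm above the reported TCP height. I corrected for that and gripped the key on the second try.
- **Insertion:** the blade entered the keyhole after a short guarded search and went past the pins with y and twist wiggles. It stalled at reported z 0.0782, against 0.0784 predicted for home, with 15 to 30 N of push. I then held it unturned for 0.4 s.
- **Turn:** I rotated the gripper 99° clockwise, including the key's play, with low sideways forces.
- **Last checks:** in the pictures the brass tongue has swung fully to the -y side. The key is seated and gripped (width 0.13, about 10 N down). The knob key, tin, cup and jar look undisturbed.
- **Not measured:** I had no plug angle reading, and the wrist torque showed no clear rise at the stop. The turn is judged from the tongue and the gripper angle.

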